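Clear the empty tape reel from the leaning rack into the empties crate

TASK

Swing the rack's retaining bar all the way open, take out the empty component reel (the one with no tape wound between its flanges) and drop it into the empties crate, then swing the bar all the way shut again over the reels that stay. Leave those two reels standing in their slots, and do not knock the other things on the bench about.

Things in the scene. Friction and masses are not known exactly. Their poses are not given: they have to be found in the camera images.
- rack: steel reel rack fixed to the bench, base plate 360 x 230 x 12 mm, origin at the centre of its underside. Three slots in a row along its x axis, 90 mm apart: hub centres at x = -90, 0, +90 mm, y = 0, height 100 mm. A reel lies with its lower face on a support plate leaning 30 degrees from vertical, top towards rack -x (the robot's side), and slides out along that slope.
- rack_slot (a point): hub centre of a reel in the middle slot. Each support plate is 4 mm thick, 150 mm wide and ends 25 mm above the hub centre measured along the slope; two steel pins carry the rim from below. The upper rim stands free: 60 mm clear between neighbouring reels, measured square to them.
- retainer (a joint): hinge of the retaining bar, rad: 0 = shut against its stop (bar over the reels), grows to 0.95 = fully open (bar swung aside towards the rack's -y). The axis runs along the rack's x axis. It stays where it is left (friction; about 3 N at the ball moves it).
- retainer_hinge (a point): a point on the hinge axis of the retaining bar, at rack x = 0, y = -115 mm, 50 mm above the table
- retainer_ball (a point): centre of the black ball handle (24 mm across, on an 8 mm stem) at mid-bar, 200 mm from the hinge axis: at rack x = 0; shut y = -30 mm, height 231 mm; open y = -213 mm, height 224 mm. The bar is a 10 mm rod along rack x, 35 mm below the ball, 330 mm long, on an arm at each end of the rack. Shut, it passes over the reels 20 to 25 mm above their rims.
- reel_empty: the empty reel, to be dropped in the crate: 178 mm across, 18 mm wide over two translucent flanges; origin at the hub centre, z is the spindle. At the start it leans in a rack slot 30 degrees from vertical, top towards the robot; its -x axis then points from hub to top of rim. Only the white hub, 56 mm across, between the flanges, no tape. 50 to 110 g.
- reel_full: a full reel, stays in the rack: 178 mm across, 18 mm wide over two translucent flanges; origin at the hub centre, z is the spindle. At the start it leans in a rack slot 30 degrees from vertical, top towards the robot; its -x axis then points from hub to top of rim. Dark tape wound out to 160 mm across. About 0.3 kg.
- reel_half: a part-used reel, stays in the rack: 178 mm across, 18 mm wide over two translucent flanges; origin at the hub centre, z is the spindle. At the start it leans in a rack slot 30 degrees from vertical, top towards the robot; its -x axis then points from hub to top of rim. Dark tape wound out to 112 mm across. About 0.2 kg.
- crate: the empties crate: open grey plastic box fixed to the bench, 240 x 240 mm outside, 120 mm high, walls and floor 5 mm, origin at the centre of its underside, z up. One old empty reel already lies flat in it.
- old_empty: the old empty reel lying in the crate, same size as the others (178 mm across, 18 mm thick), origin at its hub centre; may be touched or shifted
- bottle: white bottle, 60 mm across, 150 mm high, origin under its base; bystander
- jar: clear jar, 56 mm across, 70 mm high, origin under its base; bystander
- screwdriver: screwdriver lying along its x axis, 180 mm long; bystander
- tape_roll: roll core lying flat, 90 mm across, 20 mm high, origin under its centre; bystander
- carton: small cardboard carton 90 x 60 x 45 mm, origin under its centre; bystander
- scanner: hand scanner lying on the bench, about 190 x 56 x 42 mm, origin on the bench under its middle; bystander
Not all that is in view belongs to the job. What is shaped like the reel_empty but red or yellow is not meant.

How it is judged (in metres and radians):
On the way, in this order (a step that is already met when the one before it is completed fails the run):
1. the retaining bar is swung open (hinge beyond 0.75 rad) (value of joint retainer above 0.75 rad), for 0.2 s.
2. the empty reel is in the crate (hub centre between the walls and below the rim), let go of, while the bar is still open (x of reel_empty in the frame of crate between -0.112 and 0.112 m and y of reel_empty in the frame of crate between -0.112 and 0.112 m and z of reel_empty in the frame of crate between 0 and 0.12 m and contact force between reel_empty and the fingers below 0.05 N and value of joint retainer above 0.6 rad), for 0.2 s.
At the end, for the whole second after the job is handed in: The empty reel lies released and at rest in the crate, its hub centre between the walls and below the rim; the retaining bar is shut again (hinge below 0.1 rad); the full and the part-used reel stand in their slots within 20 mm of where they were (x of reel_empty in the frame of crate between -0.112 and 0.112 m and y of reel_empty in the frame of crate between -0.112 and 0.112 m and z of reel_empty in the frame of crate between 0 and 0.12 m and linear speed of reel_empty below 0.03 m/s and value of joint retainer below 0.1 rad and distance of each of reel_full, reel_half from where it was at the start of the episode below 0.02 m); the robot touches nothing.
It fails at once if a reel that stays is pulled or knocked more than 40 mm from its place (distance of any of reel_full, reel_half from where it was at the start of the episode above 0.04 m).
It fails at once if a bystander on the bench is knocked more than 40 mm from its place (distance of any of bottle, jar, screwdriver, tape_roll, carton, scanner from where it was at the start of the episode above 0.04 m).
It also fails if it takes over 67 s, if anything falls off the work surface, if the arm or the gripper's body presses on something with over 40 N, if the wrist force passes 120 N, or if a joint passes its speed limit or range.

ROBOT

A 6-joint arm with a two-finger parallel gripper is mounted at the origin on the work surface. World frame = base frame: x ahead of the robot, y to its left, z up, the work surface at z = 0. Lengths are in m, angles in degrees, forces in N, time in s.
With the tool pointing down it reaches from about 0.275 to 0.725 m from the base axis. Payload 5.6 kg.
Tool frame: the origin (TCP) lies where the fingers leave the gripper's body, on its centre line; the fingertips stand 73 mm ahead of it and the grasp point (between the pads) lies 54 mm ahead of it; z points along the fingers, y is the line along which they close (so a half turn about z gives the same grasp; the last joint's range is limited). The gripper opens to 85 mm and grips with 20 to 120 N. Pads are 22 mm wide; open, the fingers measure 114 mm over their backs; the gripper's body (76 mm by 85 mm) begins 54 mm behind the grasp point. The pads swing forward as they close: fully open they stand 13 mm farther back than shut.
Start: joints at [92.51, 14.616, 6.199, 0, -81.583, -16.306], TCP at [0.131, 0.534, 0.304] pointing down, gripper open.
Joint ranges: [-168.99, 168.99], [-69.2, 112.95], [-62.41, 85.93], [-164.36, 98.24], [-168.68, -3.75], [-174.98, 174.98]. Speed limits (degrees/s): [147.25, 147.25, 180, 180, 180, 180].

INTERFACE

Orientations are given as [roll, pitch, yaw] about the fixed x, y, z axes, in that order (R = Rz(yaw) Ry(pitch) Rx(roll)).
In Python, from plant import ctrl gives the robot as it stands.
- The arm moves only by the tool servo_tool, never from a script. Its argument "series" is a list of rows, each a list of 7 numbers: the shift along the tool's x, y, z in m, then the turn, a rotation vector about the tool's x, y, z in rad, then the gripper's target within -1 to 1 (shut at 1, half-way at 0, fully open at -1). In form: [[dx, dy, dz, wx, wy, wz, grip], ...]. A call has 1 to 20 rows; each row is the pose to reach, as a shift and turn from the pose commanded when the call began, along the tool's axes at that moment; what a row does not reach only later rows make up. A row lasts 1/10 s, in which the tool goes at most 50 mm and 8.59 degrees, less where a joint would pass 70% of its speed; a pose out of reach is approached as far as the arm can. A call with a gripper value outside its range is refused whole. The fingers move at their own pace and stop on an object; the grip force is fixed at half the most. Time passes only in rows, so rows that repeat a pose let the fingers close. It gives the time, the measured TCP pose, the force, the opening and the grip force at its end, in the units of the state.
- ctrl.get_state(): the state, without advancing time (a new reading comes with each control period).
- ctrl.read_camera(name): name is "side" or "top" or "wrist"; returns the picture (384x512x3 uint8, red, green, blue); there is no depth.
- ctrl.calibration(name): a dict with "fx", "fy", "cx", "cy" (pixels), "R" (3x3) and "t" (3): a world point X has camera coordinates R X + t. Camera axes: x right, y down, z forward; pixel columns grow to the right and rows downward; lengths in m; the calibration is good to about 2 mm. A picture is of the moment at which its call begins: read the wrist's pose just before it. calibration takes no time and is no camera call; for the wrist camera it gives the pose at the moment of the call.
- ctrl.hand_in(): hands the job in; it is judged then, once.
The state is a dict: "time": time; "q": joint angles; "qvel": joint speeds; "tau": joint torques, N m; "ee_pos": TCP position; "ee_rot": TCP orientation; "wrist_force": force on the tool from outside, world axes, zero at the start; "torque": the same for the moment, N m; "finger_gap": finger opening in m; "grip_force": force on a finger pad.
Only numpy, scipy, OpenCV 4.12 (cv2) and the standard library are available. Lean on these libraries where they do the work, as an engineer would, in place of code of your own. Each camera call takes 0.05 s, during which the arm holds its last target. There are 200 camera calls.

## Working session

There is one attempt and no reset: what is moved stays moved. The work goes in short steps, Python scripts to look and compute and a tool call to move; the robot and the scene stay as the last step left them, time stands still between calls to the robot, and variables do not carry over. Pictures are saved under pics/ and viewed, at most 10 in all, crops included, and the job is handed in when it is done.

Besides the shell and the picture viewer there is one more tool, called after "Request:" as name(argument=value, ...), one argument or row to a line, values as JSON. servo_tool: Moves the arm, as the interface text tells. Its arguments: {"type":"object","properties":{"series":{"type":"array"}},"required":["series"]}

```bash
mkdir -p pics; ls
python3 - <<'E'
from plant import ctrl
import cv2,numpy as np
s=ctrl.get_state();print(s)
for n in("top","side"):
    im=ctrl.read_camera(n);cv2.imwrite(f"pics/{n}0.png",cv2.resize(im[:,:,::-1],(800,600),interpolation=cv2.INTER_CUBIC));np.save(f"{n}0.npy",im)
    c=ctrl.calibration(n);print(n,c['fx'],c['cx'],c['cy'],np.round(-np.array(c['R']).T@np.array(c['t']),3),np.round(c['R'],3).tolist())
E
```

```text
pics
{'time': 0.0, 'q': array([ 9.25101930e+01,  1.46542735e+01,  6.13088984e+00, -2.76082691e-02,
       -8.15821754e+01, -1.63080181e+01]), 'qvel': array([ 0.04047862,  0.09753257,  0.04711801,  0.06154849,  0.02642462,
       -0.0315409 ]), 'tau': array([ 1.54229070e-03, -3.86632776e+01,  2.37944949e+01,  5.36551595e+00,
       -6.12181073e-03, -6.88207166e-06]), 'ee_pos': array([0.13100841, 0.53380874, 0.30298477]), 'ee_rot': array([ 1.79891020e+02, -3.43651292e-03, -1.38018885e+01]), 'wrist_force': array([-0.2962795 , -0.71464645,  1.07019074]), 'torque': array([ 0.01793187,  0.00229855, -0.01443208]), 'grip_force': 0.0, 'finger_gap': 0.08525242004652105}
top 413.1739588476691 252.58737491041154 193.9077441463876 [0.404 0.06  1.686] [[-0.024, -1.0, 0.008], [-0.997, 0.023, -0.067], [0.067, -0.009, -0.998]]
side 470.47222599546217 247.95275273959936 190.30905717929878 [-0.053 -0.835  1.415] [[0.855, -0.519, 0.012], [-0.392, -0.661, -0.64], [0.34, 0.542, -0.768]]
```

View pics/top0.png

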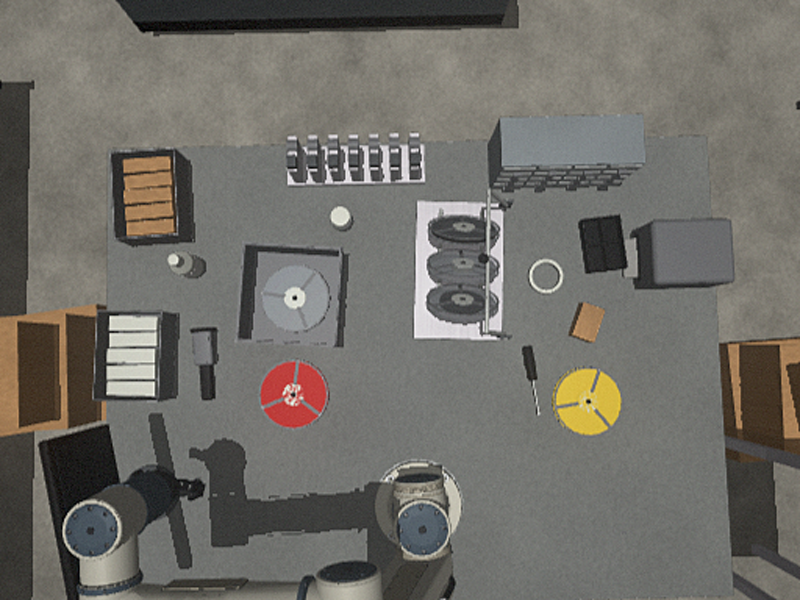

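View pics/side0.png

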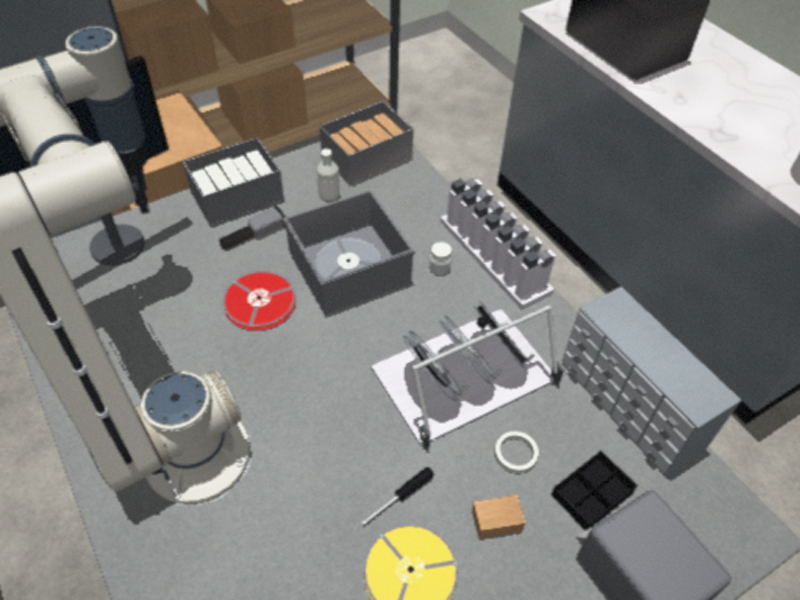

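```bash
cat > h.py <<'E'
from plant import ctrl
import numpy as np,cv2
def ray(n,u,v):
    c=ctrl.calibration(n);R=np.array(c['R']);t=np.array(c['t'])
    return -R.T@t, R.T@np.array([(u-c['cx'])/c['fx'],(v-c['cy'])/c['fy'],1])
def onz(n,u,v,z):
    o,d=ray(n,u,v);return o+d*(z-o[2])/d[2]
def tri(a,b):
    (o1,d1),(o2,d2)=ray(*a),ray(*b)
    s=np.linalg.lstsq(np.c_[d1,-d2],o2-o1,rcond=None)[0]
    p,q=o1+d1*s[0],o2+d2*s[1];return (p+q)/2,np.linalg.norm(p-q)
def proj(n,X):
    c=ctrl.calibration(n);p=np.array(c['R'])@X+np.array(c['t']);return np.array([c['fx']*p[0]/p[2]+c['cx'],c['fy']*p[1]/p[2]+c['cy']])
E
python3 - <<'E'
from h import *
t=np.load('top0.npy');s=np.load('side0.npy')
# rack plate
m=(t.min(2)>170).astype(np.uint8);m[:120]=0;m[225:]=0;m[:,:255]=0;m[:,335:]=0
pts=cv2.findNonZero(m);r=cv2.minAreaRect(pts);b=cv2.boxPoints(r)
P=np.array([onz('top',u,v,.012) for u,v in b]);print('plate',np.round(P,3).tolist(),P.mean(0),[np.linalg.norm(P[i]-P[i-1]) for i in range(4)])
d=(P[0]-P[1]) if np.linalg.norm(P[0]-P[1])>.3 else P[1]-P[2];print('yaw',np.degrees(np.arctan2(d[1],d[0])))
# ball, rough then dark centroid
def dark(im,u,v,w=7):
    p=im[v-w:v+w+1,u-w:u+w+1].max(2);y,x=np.nonzero(p<45);print(p.min(),len(x));return u-w+x.mean(),v-w+y.mean()
a=dark(t,310,166);print(a)
print('ball',onz('top',*a,.231))
# crate rim from hand-read corners (800 scale)
k=.64
for u,v in[(246,245),(345,247),(341,347),(238,343)]:print('crate',onz('top',u*k,v*k,.12))
for n,im,(x0,y0,x1,y1) in(('t',t,(262,122,332,222)),('s',s,(235,190,365,290))):
    cv2.imwrite(f'pics/c{n}.png',cv2.resize(im[y0:y1,x0:x1,::-1],None,fx=6,fy=6,interpolation=cv2.INTER_CUBIC))
a=cv2.imread('pics/ct.png');b=cv2.imread('pics/cs.png');c=np.zeros((600,1200,3),np.uint8);c[:,:420]=a;c[:600,420:]=b;cv2.imwrite('pics/crop.png',cv2.resize(c,(800,400)))
E
```

```text
plate [[0.812, -0.014, 0.012], [0.807, -0.244, 0.012], [0.417, -0.231, 0.012], [0.422, -0.004, 0.012]] [ 0.61433299 -0.12310987  0.012     ] [np.float64(0.38976395810687936), np.float64(0.23040559616823938), np.float64(0.3902036066138835), np.float64(0.22683912574851045)]
yaw -1.999408058185406
34 7
(np.float64(309.85714285714283), np.float64(165.14285714285714))
ball [ 0.59972208 -0.15940715  0.231     ]
crate [0.65985247 0.40461808 0.12      ]
crate [0.64948949 0.16325423 0.12      ]
crate [0.40598732 0.17744182 0.12      ]
crate [0.42153068 0.42587914 0.12      ]
```

View pics/crop.png

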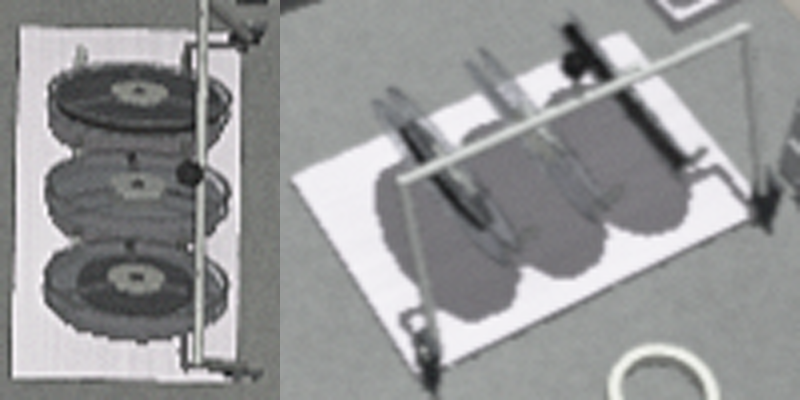

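```bash
cat >> h.py <<'E'
from scipy.spatial.transform import Rotation as Ro
def goal(p,R):
    """tool-frame shift and rotvec from commanded(=measured) pose to world p,R"""
    s=ctrl.get_state();R0=Ro.from_euler('xyz',s['ee_rot'],degrees=True)
    return np.round(np.r_[R0.inv().apply(np.array(p)-s['ee_pos']),(R0.inv()*R).as_rotvec()],4)
def rot(yaw,tilt=0):
    """tool x at yaw, tool z tilted forward (towards world +x) by tilt deg, for yaw about -90"""
    y=np.radians(yaw+90);x=np.array([np.sin(y),-np.cos(y),0]);f=np.array([np.cos(y),np.sin(y),0]);t=np.radians(tilt)
    z=np.sin(t)*f-np.array([0,0,np.cos(t)]);return Ro.from_matrix(np.c_[x,np.cross(z,x),z])
E
python3 - <<'E'
from h import *
print(tri(('top',309.6,165.3),('side',309.2,206.3)))
C=[onz('top',u,v,.012) for u,v in((267,128.4),(322.8,130),(321.5,217),(265,216.5))]
C=np.array(C);print(np.round(C,3).tolist(),C.mean(0))
S=[onz('side',235+(u-280)/4,190+v/4,.012) for u,v in((752,212),(432,375),(293,178),(628,32))];print(np.round(S,3).tolist(),np.mean(S,0))
print(goal([.6,-.10,.39],rot(-92)))
E
```

```text
(array([ 0.60007055, -0.15865549,  0.23601754]), np.float64(0.0035728875949106427))
[[0.785, -0.021, 0.012], [0.773, -0.25, 0.012], [0.417, -0.233, 0.012], [0.424, -0.004, 0.012]] [ 0.59975391 -0.12707033  0.012     ]
[[0.763, -0.245, 0.012], [0.429, -0.234, 0.012], [0.43, -0.004, 0.012], [0.792, -0.023, 0.012]] [ 0.6037445  -0.12675137  0.012     ]
[ 6.0660e-01  5.0380e-01 -8.6000e-02  1.3000e-03 -1.2000e-03  1.3649e+00]
```

Request:
servo_tool(
  series=[
    [0.0,0.0,-0.08,0,0,0,1],
    [0.607,0.504,-0.086,0,0,1.372,1],
    [0.607,0.504,-0.086,0,0,1.372,1],
    [0.607,0.504,-0.086,0,0,1.372,1],
    [0.607,0.504,-0.086,0,0,1.372,1],
    [0.607,0.504,-0.086,0,0,1.372,1],
    [0.607,0.504,-0.086,0,0,1.372,1],
    [0.607,0.504,-0.086,0,0,1.372,1],
    [0.607,0.504,-0.086,0,0,1.372,1],
    [0.607,0.504,-0.086,0,0,1.372,1],
    [0.607,0.504,-0.086,0,0,1.372,1],
    [0.607,0.504,-0.086,0,0,1.372,1],
    [0.607,0.504,-0.086,0,0,1.372,1],
    [0.607,0.504,-0.086,0,0,1.372,1],
    [0.607,0.504,-0.086,0,0,1.372,1],
    [0.607,0.504,-0.086,0,0,1.372,1],
    [0.607,0.504,-0.086,0,0,1.372,1],
    [0.607,0.504,-0.086,0,0,1.372,1],
    [0.607,0.504,-0.086,0,0,1.372,1],
    [0.607,0.504,-0.086,0,0,1.372,1],
  ],
)

```text
time: 2.1
ee_pos: [0.6001, -0.0996, 0.3899]
ee_rot: [180.0, 0.0, -92.4]
wrist_force: [0.9, -0.0, 0.6]
finger_gap: 0.0002
grip_force: 0.0
```

Run:
```python
from h import *
s=ctrl.get_state();print(s['ee_pos'],s['ee_rot'],s['time'],s['finger_gap']);print(goal([.602,-.112,.302],rot(-92.4)))
```

```text
[ 0.60014845 -0.09958184  0.38985503] [ 1.79984784e+02  7.17165181e-03 -9.23779544e+01] 2.1 0.00017268222179936884
[ 0.0123 -0.0024  0.0879  0.0003  0.0001  0.0004]
```

Request:
servo_tool(
  series=[
    [0.012,-0.002,0.05,0,0,0,1],
    [0.012,-0.002,0.09,0,0,0,1],
    [0.012,-0.002,0.09,0,0,0,1],
    [0.03,-0.002,0.091,0,0,0,1],
    [0.045,-0.002,0.086,0,0,0,1],
    [0.057,-0.002,0.082,0,0,0,1],
    [0.07,-0.002,0.078,0,0,0,1],
    [0.084,-0.002,0.075,0,0,0,1],
    [0.098,-0.002,0.073,0,0,0,1],
    [0.112,-0.002,0.072,0,0,0,1],
    [0.126,-0.002,0.072,0,0,0,1],
    [0.14,-0.002,0.073,0,0,0,1],
    [0.154,-0.002,0.075,0,0,0,1],
    [0.167,-0.002,0.078,0,0,0,1],
    [0.18,-0.002,0.082,0,0,0,1],
    [0.194,-0.002,0.087,0,0,0,1],
    [0.204,-0.002,0.091,0,0,0,1],
    [0.211,-0.002,0.095,0,0,0,1],
    [0.216,-0.002,0.097,0,0,0,1],
    [0.216,-0.002,0.097,0,0,0,1],
  ],
)

```text
time: 4.1
ee_pos: [0.5934, -0.3141, 0.2927]
ee_rot: [180.0, 0.2, -92.3]
wrist_force: [-1.4, 8.7, 3.0]
finger_gap: 0.0002
grip_force: 4.1
```

Run:
```python
from h import *
s=ctrl.get_state();print(s['ee_pos'],s['wrist_force'])
t=ctrl.read_camera('top');w=ctrl.read_camera('side')
c=np.zeros((400,800,3),np.uint8);c[:,:400]=cv2.resize(t[110:230,250:370],(400,400));c[:,400:]=cv2.resize(w[170:300,235:365],(400,400))
cv2.imwrite('pics/open.png',c[:,:,::-1])
```

```text
[ 0.5934247  -0.31413742  0.29274452] [-1.38833588  8.73424304  3.0207958 ]
```

View pics/open.png

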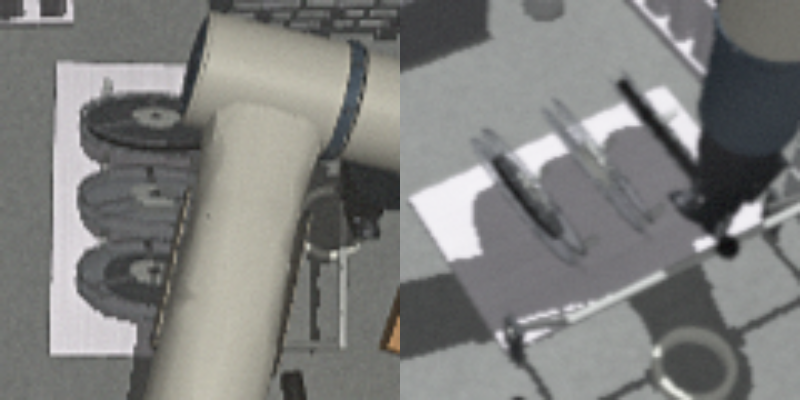

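Request:
servo_tool(
  series=[
    [-0.01,0,0,0,0,0,1],
    [-0.03,0,-0.04,0,0,0,1],
    [-0.04,0,-0.09,0,0,0,1],
    [-0.05,0,-0.12,0,0,0,0],
    [-0.05,0,-0.12,0,0,0,-0.5],
  ],
)

```text
time: 4.7
ee_pos: [0.596, -0.2655, 0.4192]
ee_rot: [-179.4, -0.2, -92.4]
wrist_force: [0.0, 0.1, 0.7]
finger_gap: 0.028
grip_force: 0.0
```

Run:
```python
from h import *
s=ctrl.get_state();print(s['ee_pos'],s['finger_gap']);print(goal([.47,-.121,.328],rot(-92.4,30)))
```

```text
[ 0.59601095 -0.26548276  0.41915065] 0.028049859139175477
[-0.1395  0.1328  0.0892  0.5132 -0.0039  0.0017]
```

Request:
servo_tool(
  series=[
    [-0.14,0.133,0.0,0.524,0,0,-0.4],
    [-0.14,0.133,0.0,0.524,0,0,-0.4],
    [-0.14,0.133,0.03,0.524,0,0,-0.4],
    [-0.14,0.133,0.088,0.524,0,0,-0.4],
    [-0.14,0.133,0.088,0.524,0,0,-0.4],
    [-0.14,0.133,0.088,0.524,0,0,-0.4],
    [-0.14,0.133,0.088,0.524,0,0,-0.4],
    [-0.14,0.133,0.088,0.524,0,0,-0.4],
    [-0.14,0.133,0.088,0.524,0,0,-0.4],
  ],
)

```text
time: 5.6
ee_pos: [0.4699, -0.1208, 0.3267]
ee_rot: [-149.8, -0.0, -92.4]
wrist_force: [0.2, 0.2, 0.2]
finger_gap: 0.0597
grip_force: 0.0
```

Run:
```python
from h import *
s=ctrl.get_state();print(s['ee_pos'],s['ee_rot'],s['finger_gap']);print(goal([.5395,-.1244,.2065],rot(-92.4,30)))
w=ctrl.read_camera('wrist')
hub=np.array([.601,-.127,.1]);ex=np.array([.999,-.042,0]);u=-.5*ex+[0,0,.866];e=np.array([.042,.999,0]);n=.866*ex+[0,0,.5]
w=cv2.cvtColor(w,cv2.COLOR_RGB2BGR)
for k in(-1,1):
  for a in np.radians(np.arange(-60,61,10)):
    p=proj('wrist',hub+.009*k*n+.089*(np.cos(a)*u+np.sin(a)*e));cv2.circle(w,tuple(int(i) for i in p),1,(0,0,255) if k>0 else (0,255,0),-1)
cv2.imwrite('pics/w1.png',cv2.resize(w,(800,600)))
```

```text
[ 0.46991507 -0.1207911   0.32666331] [-1.49811093e+02 -1.62760702e-02 -9.24093969e+01] 0.05967418341902972
[ 0.0006  0.0002  0.1389 -0.0033 -0.0003  0.    ]
```

View pics/w1.png

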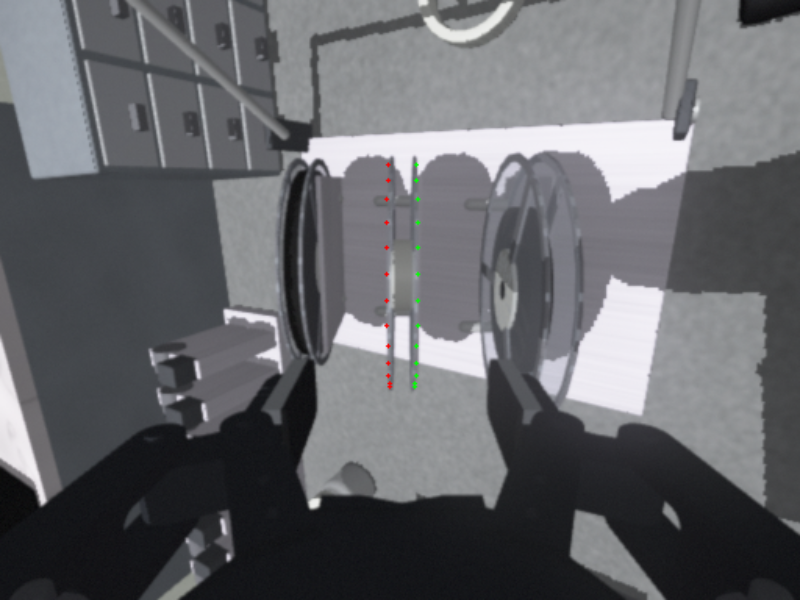

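Request:
servo_tool(
  series=[
    [0,0,0.03,0,0,0,-0.4],
    [0,0,0.06,0,0,0,-0.4],
    [0,0,0.09,0,0,0,-0.4],
    [0,0,0.12,0,0,0,-0.4],
    [0,0,0.138,0,0,0,-0.4],
    [0,0,0.138,0,0,0,-0.4],
    [0,0,0.138,0,0,0,0.2],
    [0,0,0.138,0,0,0,0.6],
    [0,0,0.138,0,0,0,1],
    [0,0,0.138,0,0,0,1],
    [0,0,0.138,0,0,0,1],
    [0,0,0.138,0,0,0,1],
  ],
)

```text
time: 6.85
ee_pos: [0.5384, -0.1234, 0.2072]
ee_rot: [-149.7, 0.0, -92.4]
wrist_force: [0.7, -0.7, 7.0]
finger_gap: 0.0174
grip_force: 61.0
```

Request:
servo_tool(
  series=[
    [0,0,-0.01,0,0,0,1],
    [0,0,-0.025,0,0,0,1],
    [0,0,-0.04,0,0,0,1],
    [0,0,-0.06,0,0,0,1],
    [0,0,-0.08,0,0,0,1],
    [0,0,-0.1,0,0,0,1],
    [0,0,-0.12,0,0,0,1],
    [0,0,-0.14,0,0,0,1],
    [0,0,-0.16,0,0,0,1],
    [0,0,-0.18,0,0,0,1],
    [0,0,-0.2,0,0,0,1],
    [0,0,-0.22,0,0,0,1],
    [0,0,-0.22,0,0,0,1],
    [0,0,-0.22,0,0,0,1],
  ],
)

```text
time: 8.25
ee_pos: [0.4269, -0.1186, 0.3947]
ee_rot: [-150.1, 0.0, -92.4]
wrist_force: [-0.1, -0.4, -1.9]
finger_gap: 0.0174
grip_force: 60.2
```

Run:
```python
from h import *
s=ctrl.get_state();print(s['ee_pos'],s['ee_rot'],s['finger_gap'])
w=ctrl.read_camera('wrist');d=ctrl.read_camera('side')
c=np.hstack([w,d])[:,:,::-1];cv2.imwrite('pics/out.png',cv2.resize(c,(800,300)))
for x in(.5,.53,.55):
  for z in(.36,.24): print(x,z,goal([x-.0,.293,z],rot(-92.4,30)))
```

```text
[ 0.42692643 -0.11861979  0.39468983] [-1.50086276e+02  3.37510473e-02 -9.23922880e+01] 0.01736098618768199
0.5 0.36 [-4.144e-01 -3.130e-02  5.710e-02  3.000e-03  0.000e+00 -1.000e-04]
0.5 0.24 [-4.144e-01  2.840e-02  1.612e-01  3.000e-03  0.000e+00 -1.000e-04]
0.53 0.36 [-4.157e-01 -5.730e-02  7.200e-02  3.000e-03  0.000e+00 -1.000e-04]
0.53 0.24 [-4.157e-01  2.400e-03  1.762e-01  3.000e-03  0.000e+00 -1.000e-04]
0.55 0.36 [-4.165e-01 -7.460e-02  8.200e-02  3.000e-03  0.000e+00 -1.000e-04]
0.55 0.24 [-4.165e-01 -1.490e-02  1.861e-01  3.000e-03  0.000e+00 -1.000e-04]
```

View pics/out.png

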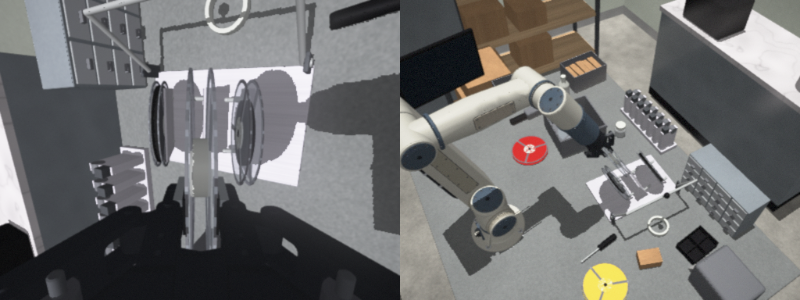

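Request:
servo_tool(
  series=[
    [-0.05,-0.007,0.004,0,0,0,1],
    [-0.09,-0.012,0.007,0,0,0,1],
    [-0.13,-0.018,0.01,0,0,0,1],
    [-0.17,-0.024,0.013,0,0,0,1],
    [-0.21,-0.029,0.016,0,0,0,1],
    [-0.25,-0.035,0.019,0,0,0,1],
    [-0.29,-0.04,0.022,0,0,0,1],
    [-0.33,-0.046,0.025,0,0,0,1],
    [-0.37,-0.051,0.028,0,0,0,1],
    [-0.4,-0.055,0.031,0,0,0,1],
    [-0.415,-0.057,0.032,0,0,0,1],
    [-0.415,-0.057,0.032,0,0,0,1],
    [-0.415,-0.057,0.032,0,0,0,1],
    [-0.415,-0.057,0.032,0,0,0,1],
  ],
)

```text
time: 9.75
ee_pos: [0.5101, 0.292, 0.3967]
ee_rot: [-150.0, -0.0, -92.5]
wrist_force: [-0.4, 0.9, -0.6]
finger_gap: 0.0175
grip_force: 60.2
```

Run:
```python
from h import *
s=ctrl.get_state();print(s['ee_pos'],s['finger_gap'])
w=ctrl.read_camera('wrist');d=ctrl.read_camera('side')
c=np.hstack([w,d])[:,:,::-1];cv2.imwrite('pics/over.png',cv2.resize(c,(800,300)))
print(goal([.51,.293,.228],rot(-92.4,30)))
```

```text
[0.51008086 0.29200837 0.39665525] 0.01745197763536557
[-0.0009  0.0847  0.1463 -0.0006 -0.     -0.0011]
```

View pics/over.png

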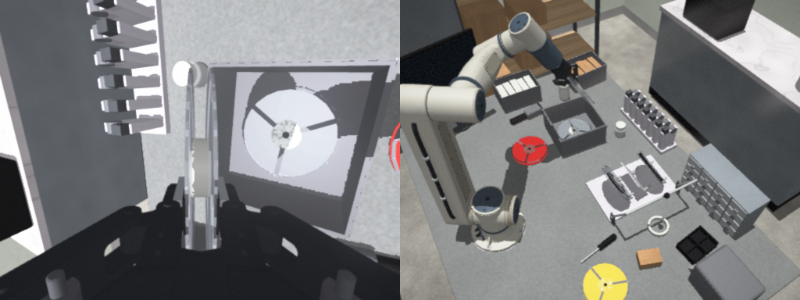

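Request:
servo_tool(
  series=[
    [0,0.014,0.025,0,0,0,1],
    [0,0.028,0.049,0,0,0,1],
    [0,0.042,0.073,0,0,0,1],
    [0,0.056,0.097,0,0,0,1],
    [0,0.07,0.121,0,0,0,1],
    [0,0.078,0.136,0,0,0,1],
    [0,0.084,0.145,0,0,0,1],
    [0,0.084,0.145,0,0,0,1],
    [0,0.084,0.145,0,0,0,1],
  ],
)

```text
time: 10.75
ee_pos: [0.5104, 0.2932, 0.2303]
ee_rot: [-149.9, 0.1, -92.4]
wrist_force: [-0.1, 0.6, -0.4]
finger_gap: 0.0176
grip_force: 60.3
```

Request:
servo_tool(
  series=[
    [0,0,0,0,0,0,0.2],
    [0,0,0,0,0,0,-0.2],
    [0,0,0,0,0,0,-0.5],
    [0,0,0,0,0,0,-0.5],
    [0,0,0,0,0,0,-0.5],
    [0,0,-0.03,0,0,0,-0.5],
    [0,0,-0.07,0,0,0,-0.5],
    [0,0,-0.11,0,0,0,-0.5],
    [0,0,-0.15,0,0,0,-0.5],
    [0,0,-0.18,0,0,0,-0.5],
    [0,0,-0.18,0,0,0,-0.5],
    [0,0,-0.18,0,0,0,-0.5],
    [0,0,-0.18,0,0,0,-0.5],
    [0,0,-0.18,0,0,0,-0.5],
  ],
)

```text
time: 12.15
ee_pos: [0.4202, 0.2965, 0.3837]
ee_rot: [-150.0, -0.1, -92.4]
wrist_force: [0.6, 0.3, 0.2]
finger_gap: 0.0643
grip_force: 0.0
```

Run:
```python
from h import *
s=ctrl.get_state();print(s['ee_pos'],s['finger_gap'])
w=ctrl.read_camera('wrist');d=ctrl.read_camera('side')
c=np.hstack([w,d])[:,:,::-1];cv2.imwrite('pics/drop.png',cv2.resize(c,(800,300)))
print(goal([.55,-.05,.45],rot(-92.4,0)))
```

```text
[0.42019769 0.29645817 0.38368138] 0.06426513191127597
[ 3.408e-01 -1.578e-01  1.550e-02 -5.232e-01 -1.900e-03 -3.000e-04]
```

View pics/drop.png

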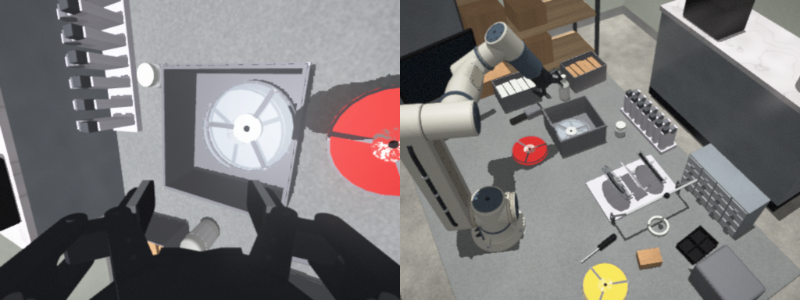

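Run:
```python
from h import *
print(goal([.565,-.388,.40],rot(-92.4,20)))
```

```text
[ 0.6778 -0.158   0.074  -0.1742 -0.0019 -0.    ]
```

Request:
servo_tool(
  series=[
    [0.02,-0.02,-0.02,0,0,0,1],
    [0.678,-0.158,0.074,-0.1745,0,0,1],
    [0.678,-0.158,0.074,-0.1745,0,0,1],
    [0.678,-0.158,0.074,-0.1745,0,0,1],
    [0.678,-0.158,0.074,-0.1745,0,0,1],
    [0.678,-0.158,0.074,-0.1745,0,0,1],
    [0.678,-0.158,0.074,-0.1745,0,0,1],
    [0.678,-0.158,0.074,-0.1745,0,0,1],
    [0.678,-0.158,0.074,-0.1745,0,0,1],
    [0.678,-0.158,0.074,-0.1745,0,0,1],
    [0.678,-0.158,0.074,-0.1745,0,0,1],
    [0.678,-0.158,0.074,-0.1745,0,0,1],
    [0.678,-0.158,0.074,-0.1745,0,0,1],
    [0.678,-0.158,0.074,-0.1745,0,0,1],
    [0.678,-0.158,0.074,-0.1745,0,0,1],
    [0.678,-0.158,0.074,-0.1745,0,0,1],
    [0.678,-0.158,0.074,-0.1745,0,0,1],
    [0.678,-0.158,0.074,-0.1745,0,0,1],
    [0.678,-0.158,0.074,-0.1745,0,0,1],
  ],
)

```text
time: 14.15
ee_pos: [0.5652, -0.3869, 0.4007]
ee_rot: [-159.9, -0.0, -92.3]
wrist_force: [0.6, 0.1, 0.6]
finger_gap: 0.0003
grip_force: 0.0
```

Run:
```python
from h import *
s=ctrl.get_state();print(s['ee_pos'],s['ee_rot'],s['finger_gap'])
ex=np.array([.9991,-.0419,0]);ey=np.array([.0419,.9991,0]);O=np.array([.601,-.127,0])
d=ctrl.read_camera('side');bp=proj('side',O-.213*ey+[0,0,.224]);u,v=[int(round(i)) for i in bp]
m=d[v-12:v+13,u-12:u+13].max(2)<45;y,x=np.nonzero(m);print('ball pred',bp,'dark',u-12+x.mean() if len(x) else 0,v-12+y.mean() if len(x) else 0,len(x))
for y,z in((-258,.2866),(-236,.2866),(-213,.298),(-186,.3066),(-159,.3115),(-131,.3125),(-103,.3095),(-76,.303),(-51,.2936)):
    print(y,goal(O-.025*ex+y/1e3*ey+[0,0,z],rot(-92.4,20))[:3])
```

```text
[ 0.56522423 -0.38687306  0.40068756] [-1.59927005e+02 -2.31238793e-02 -9.23406447e+01] 0.0002889319060654942
ball pred [341.79026718 251.19470784] dark 345.1909090909091 243.97272727272727 110
-258 [-0.0032  0.0393  0.1072]
-236 [-0.0252  0.0393  0.1072]
-213 [-0.0482  0.0354  0.0965]
-186 [-0.0752  0.0324  0.0884]
-159 [-0.1022  0.0307  0.0838]
-131 [-0.1302  0.0303  0.0828]
-103 [-0.1582  0.0313  0.0857]
-76 [-0.1852  0.0335  0.0918]
-51 [-0.2102  0.0367  0.1006]
```

Request:
servo_tool(
  series=[
    [0,0.015,0.04,0,0,0,1],
    [0,0.03,0.08,0,0,0,1],
    [0,0.039,0.107,0,0,0,1],
    [0,0.039,0.107,0,0,0,1],
    [-0.015,0.039,0.107,0,0,0,1],
    [-0.025,0.039,0.107,0,0,0,1],
    [-0.037,0.037,0.102,0,0,0,1],
    [-0.048,0.035,0.0965,0,0,0,1],
    [-0.062,0.034,0.092,0,0,0,1],
    [-0.075,0.032,0.088,0,0,0,1],
    [-0.089,0.031,0.086,0,0,0,1],
    [-0.102,0.031,0.084,0,0,0,1],
    [-0.116,0.03,0.083,0,0,0,1],
    [-0.13,0.03,0.083,0,0,0,1],
    [-0.144,0.031,0.084,0,0,0,1],
    [-0.158,0.031,0.086,0,0,0,1],
    [-0.172,0.032,0.089,0,0,0,1],
    [-0.185,0.034,0.092,0,0,0,1],
    [-0.198,0.035,0.096,0,0,0,1],
    [-0.205,0.036,0.099,0,0,0,1],
  ],
)

```text
time: 16.2
ee_pos: [0.5735, -0.1814, 0.2936]
ee_rot: [-160.1, 0.0, -92.4]
wrist_force: [-0.6, -1.3, 0.6]
finger_gap: 0.0
grip_force: 0.7
```

Request:
servo_tool(
  series=[
    [-0.005,0.001,0.001,0,0,0,1],
    [-0.005,0.001,0.001,0,0,0,1],
    [-0.005,0.001,0.001,0,0,0,1],
  ],
)

```text
time: 16.5
ee_pos: [0.5734, -0.1779, 0.2931]
ee_rot: [-160.0, 0.0, -92.4]
wrist_force: [-0.1, -0.0, -0.4]
finger_gap: 0.0001
grip_force: 0.0
```

Request:
servo_tool(
  series=[
    [0.02,0,0,0,0,0,1],
    [0.04,-0.02,-0.04,0,0,0,1],
    [0.04,-0.05,-0.09,0,0,0,1],
    [0.04,-0.03,-0.14,0,0,0,1],
    [-0.1,0.05,-0.18,0,0,0,1],
    [-0.2,0.05,-0.18,0,0,0,1],
    [-0.3,0.05,-0.18,0,0,0,1],
    [-0.3,0.05,-0.18,0,0,0,1],
    [-0.3,0.05,-0.18,0,0,0,1],
    [-0.3,0.05,-0.18,0,0,0,1],
    [-0.3,0.05,-0.18,0,0,0,1],
    [-0.3,0.05,-0.18,0,0,0,1],
  ],
)

```text
time: 17.7
ee_pos: [0.4768, 0.1304, 0.4449]
ee_rot: [-160.0, 0.0, -92.1]
wrist_force: [-0.3, 0.1, 0.1]
finger_gap: 0.0
grip_force: 0.0
```

Run:
```python
from h import *
t=ctrl.read_camera('top');d=ctrl.read_camera('side')
c=np.zeros((400,800,3),np.uint8);c[:,:400]=cv2.resize(t[100:240,210:350],(400,400));c[:,400:]=cv2.resize(d[150:300,225:375],(400,400))
cv2.imwrite('pics/shut.png',c[:,:,::-1])
def dk(im,u,v,w=7):
    y,x=np.nonzero(im[v-w:v+w+1,u-w:u+w+1].max(2)<50);return u-w+x.mean(),v-w+y.mean()
a=dk(t,310,166);print(a,onz('top',*a,.231))
```

```text
(np.float64(309.2), np.float64(165.2)) [ 0.59957089 -0.15706631  0.231     ]
```

View pics/shut.png

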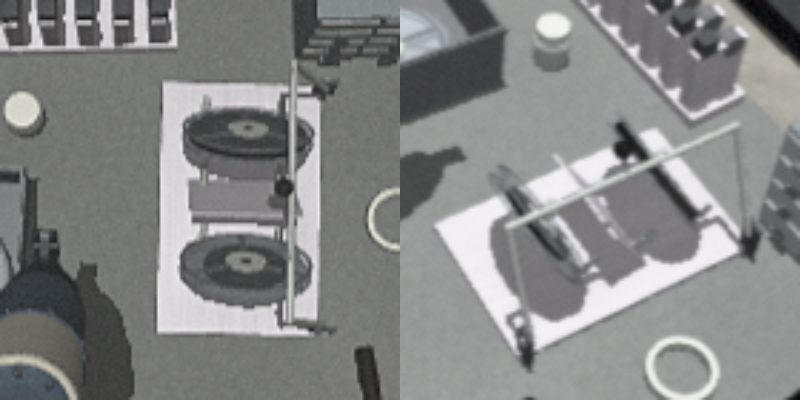

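The bar is back where it started: the ball is at (0.600, −0.157), against (0.600, −0.159) before. Both remaining reels stand in their slots, and the robot is clear of everything.

```bash
python3 -c "
from plant import ctrl
print(ctrl.hand_in())"
```

```text
the job is handed in; nothing more can be done
None
```

The empty reel is lying in the crate, the retaining bar is shut again, the full and part-used reels are still in their slots, and the job was handed in at about 18 s of the 67 s allowed; the judge's verdict was not shown.

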